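# Set the last push rivet in the microscope stage cover

### The arm

A 7-joint arm with a two-finger parallel gripper is mounted at the origin on the work surface. World frame = base frame: x ahead of the robot, y to its left, z up, the work surface at z = 0. Lengths are in m, angles in rad, forces in N, time in s.
With the tool pointing down it reaches from about 0.4 to 0.85 m from the base axis. Payload 6.9 kg.
Tool frame: the origin (TCP) lies midway between the tips of the shut fingers; the grasp point (between the pads) lies behind it (ctrl.pinch_z is the z of the grasp point in the tool frame, in m); z points along the fingers, y is the direction in which the jaws open and shut (so a half turn about z gives the same grasp; the last joint's range is limited). The gripper opens to 85 mm and grips with 20 to 120 N. Pads are 22 mm wide; open, the fingers measure 114 mm over their backs; the gripper's body (76 mm by 85 mm) begins 54 mm behind the grasp point. The pads swing forward as they close: fully open they stand 13 mm farther back than shut.
Start: joints at [1.266, 0.507, -0.238, 1.5, 0.126, 1.149, -0.155], TCP at [0.25, -0.573, 0.231] pointing down, gripper open.
Joint ranges: [-3.08, 3.08], [-0.24, 2.05], [-1.43, 1.35], [0, 2.5], [-1.52, 4.66], [0.17, 1.96], [-2.89, 2.89]. Speed limits (rad/s): [2.39, 2.39, 3.14, 3.14, 3.14, 3.14, 3.14].

### API

Orientations are given as a unit quaternion [w, x, y, z].
In Python, from station import ctrl, get_state, vision, ticket, models gives the robot as it stands. Calls block until the motion is done:
- ctrl.movep(position, orientation): joint-space move of the TCP to a pose.
- ctrl.movel(position, frame=None, max_speed=0.15): straight line of the TCP; frame=None keeps the orientation; max_speed is the mean speed in m/s.
- ctrl.set_joints(angles): joint-space move.
- ctrl.ungrasp() and ctrl.close_gripper(force=None): open the fingers fully, or close them until they stop; force is the grip in N (None keeps the last).
- ctrl.pause(seconds).
- ctrl.ik(position, orientation): joint angles nearest the present ones, or None.
- get_state(): the state.
- vision.grab_frame(name): name is "scene" or "top"; returns (picture, depth): 400x640x3 uint8, blue, green, red; 400x640 float32, m along the optical axis (not along the pixel's ray), 0 where there is no reading.
- vision.camera_info(name): a dict with "mtx" (3x3 intrinsics, pixels), "R" (3x3) and "t" (3): a world point X has camera coordinates R X + t. Camera axes: x right, y down, z forward; pixel columns grow to the right and rows downward; lengths in m; the calibration is good to about 2 mm. A picture is of the moment at which its call begins. camera_info takes no time and is no camera call.
A pose or a line that the arm cannot do raises ctrl.Unreachable and nothing moves.
- ticket.close_job(): hands the job in, once; it reports no verdict.
Trained networks look in the newest picture that a camera, given by its name, has taken for a name from the list of things; names that differ only in an ending like _2 or _b are one class to them, and where a whole thing is asked for, a point or a joint stands for the part that bears it (a point fixed in the world has none). Each returns a list of dicts, best first, with "p" (0 to 1); they miss things now and then, are a little off and sometimes report something else, mostly with a low value. They report only what shows in the picture. A call takes as long as a camera call.
- models.recognise(camera, target): "point" ([column, row] in pixels, amid what is visible of it).
- models.masks_of(camera, target): "mask" (400x640 bool, what is visible of it) and "point" ([column, row] in pixels, amid what is visible of it).
The state is a dict: "time": time; "qpos": joint angles; "qd": joint speeds; "tau": joint torques, N m; "tcp_pos": TCP position; "eef_rot": TCP orientation; "contact_force": force on the tool from outside, world axes, zero at the start; "wrist_torque": the same for the moment, N m; "width": finger opening in m.
Only numpy, scipy, OpenCV 4.12 (cv2) and the standard library are available. Lean on these libraries where they do the work, as an engineer would, in place of code of your own. Each camera call takes 0.05 s, during which the arm holds its last target.

### The job

The black cover on the sprung microscope stage has one empty rivet hole, ringed in yellow: take the push rivet whose orange pin stands up from the blue rack, seat it in that hole until its flange rests on the cover, and only then push its pin down flush to spread it. The plate rides on springs and may give as you press; do not press the rivet with more than about 17 N while driving its pin, or the cover cracks. Let go, and leave the spent rivets, the rack and everything else as they were.

Things in the scene. Friction and masses are not known exactly. Their poses are not given: they have to be found in the camera images.
- rivet: the fresh grey push rivet, upright in the rack at the start. Origin: centre of the flange's underside (the seating face), z axis up along the rivet. Flange 26 mm across, 3 mm thick; above it a round collar 16 mm across, 12 mm high (its top is 15 mm above the origin), which is the part to grip; below it the shank, 10 mm across, 15 mm long with a tapered foot. 30 g with pin
- rivet_pin (a joint): depth of the orange center pin in the rivet, m: 0 = its top 10.3 mm above the collar's top, 0.010 = fully in, its top flush with (0.3 mm above) the collar's top. Starts 0 to 3 mm in. It moves against a steady friction of about 12 to 14 N, does not spring back, and stays where left
- pin_top (a point): centre of the top of the orange pin (head 11 mm across) of the fresh rivet
- hole (a point): mouth of the empty rivet hole (a thin yellow ring is painted round it), in the cover's upper face (the seating plane), z up, x and y along the stage plate's edges. Hole 12 mm across with a 2 mm chamfer, through 16 mm of cover and plate, free space below. It lies at one corner of the cover and sinks with the plate; the three rivets already set (black pins flush, collars 15 mm above the cover) are 70 mm from it along +y, 110 mm along +x and at the opposite corner
- plate (a joint): how far the stage plate has been pressed down on its springs, m: 0 = at rest, 0.014 = on its lower stops. The springs hold it up against an upper stop with a preload that differs from day to day, anywhere from 0 to 10 N; beyond that it sinks by about 1 mm for each further 1.5 N. So the push that moves the pin also sinks the plate and rivet, by 2 to 9 mm, and the pin is flush only when the force rises above the pin's own friction. The plate comes back up when let go
- stage: the specimen stage: dark foot 210 x 150 mm fixed to the table, carrying a sprung metal plate 230 x 170 mm, with a black cover 150 x 108 mm on the middle of the plate; cover's upper face 96 mm above the table. Origin: centre of the foot's underside, x along the 230 mm side
- rack: blue rivet rack 52 x 180 x 30 mm, fixed to the table, with three holes 60 mm apart in a row along its own y axis, 12 mm across; the rivets stand in them in any order, flanges resting on its top 30 mm above the table. Origin: centre of its underside
- spent1: spent grey rivet, as the fresh one but its pin is black and already flush; stands in the rack. Origin as the fresh rivet's
- spent2: the other spent rivet, same look and origin
- puck_black: mounted specimen, black resin disc 32 mm across, 20 mm high, on the table (not needed)
- puck_green: mounted specimen, green resin disc 32 mm across, 20 mm high, on the table (not needed)
- bottle: amber bottle, 60 mm across, 140 mm tall, on the table (not needed)
- objective: silver microscope objective with a green band, 33 mm across, 50 mm tall, standing on the table (not needed)
- screwdriver: screwdriver 160 mm long lying on the table (not needed)

How it is judged:
By the outcome, as a careful person would: the job done as asked, in the order asked, and still so for the second after the job is handed in, with the robot touching nothing.
It also fails if it takes over 51 s, if anything falls off the work surface, if the arm or the gripper's body presses on something with over 40 N, if the wrist force passes 120 N, or if a joint passes its speed limit or range.

## Working session

There is one attempt and no reset: what is moved stays moved. The work goes in short steps, each a Python script; the robot and the scene stay as the last script left them, time stands still between calls to the robot, and variables do not carry over. Pictures are saved under pics/ and viewed, and the job is handed in when it is done.

```bash
ls; mkdir -p pics; python3 - <<'E'
from station import ctrl, get_state, vision, ticket, models
import cv2
s=get_state(); print(s); print(ctrl.pinch_z)
for n in ("scene","top"):
    im,d=vision.grab_frame(n); cv2.imwrite(f"pics/{n}0.png",im)
    print(n,vision.camera_info(n))
    for t in ("rivet","pin_top","hole","rack","stage","spent1"):
        print(t,[(r["point"],round(r["p"],2)) for r in models.recognise(n,t)])
print(get_state()["time"])
E
```

```text
pics
{'time': 0.0, 'qpos': array([ 1.26548055,  0.50835011, -0.23749698,  1.50115414,  0.12572136,
        1.14891111, -0.15480835]), 'qd': array([ 4.33277113e-04, -7.51328914e-04, -2.42371006e-05,  1.04432527e-03,
        1.41099191e-03, -2.34556617e-03,  3.71231931e-04]), 'tau': array([ 1.88171844e-04, -6.20594144e+01, -2.18686000e+00, -2.49654865e+01,
        1.25845248e-02,  1.18456993e-02, -3.34875278e-05]), 'tcp_pos': array([ 0.24929889, -0.5725634 ,  0.23041375]), 'eef_rot': array([-8.89150247e-04,  9.78977882e-01,  2.03964377e-01, -2.20495327e-04]), 'contact_force': array([ 0.28244497, -0.44097014,  0.88667781]), 'wrist_torque': array([ 0.00415955, -0.02430827, -0.03093391]), 'width': 0.08532314198822216}
-0.0187
scene {'mtx': array([[365.41558772,   0.        , 320.69563728],
       [  0.        , 365.41558772, 196.72260015],
       [  0.        ,   0.        ,   1.        ]]), 'R': array([[-0.58433197,  0.81148192, -0.00729688],
       [ 0.47248471,  0.33288885, -0.81605344],
       [-0.65978356, -0.48029377, -0.5779304 ]]), 't': array([ 0.34719897, -0.17837911,  1.45976777])}
rivet []
pin_top []
hole [([379.9, 232.5], 0.88)]
rack [([280.2, 192.1], 0.63)]
stage [([373.5, 237.6], 0.65)]
spent1 [([299.1, 189.6], 0.39)]
top {'mtx': array([[373.14655702,   0.        , 319.38906303],
       [  0.        , 373.14655702, 196.38341681],
       [  0.        ,   0.        ,   1.        ]]), 'R': array([[-8.60042737e-02, -9.96294578e-01,  6.15769285e-04],
       [-9.73846347e-01,  8.39359554e-02, -2.11135143e-01],
       [ 2.10301113e-01, -1.87581893e-02, -9.77456686e-01]]), 't': array([0.03980143, 0.57099707, 0.91389537])}
rivet [([420.5, 206.5], 0.42), ([321.0, 148.3], 0.31)]
pin_top []
hole [([245.8, 202.2], 0.81)]
rack [([390.1, 216.3], 0.68)]
stage [([247.9, 203.0], 0.85)]
spent1 [([375.5, 219.7], 0.38)]
0.7
```

```bash
python3 - <<'E'
import cv2
a=cv2.imread("pics/scene0.png")[110:310,220:470]; b=cv2.imread("pics/top0.png")[110:310,150:450]
cv2.imwrite("pics/s1.png",cv2.resize(a,None,fx=3,fy=3,interpolation=2)[:600]); cv2.imwrite("pics/t1.png",cv2.resize(b,None,fx=2.66,fy=2.66,interpolation=2))
E
```

```text
(no output)
```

View pics/s1.png

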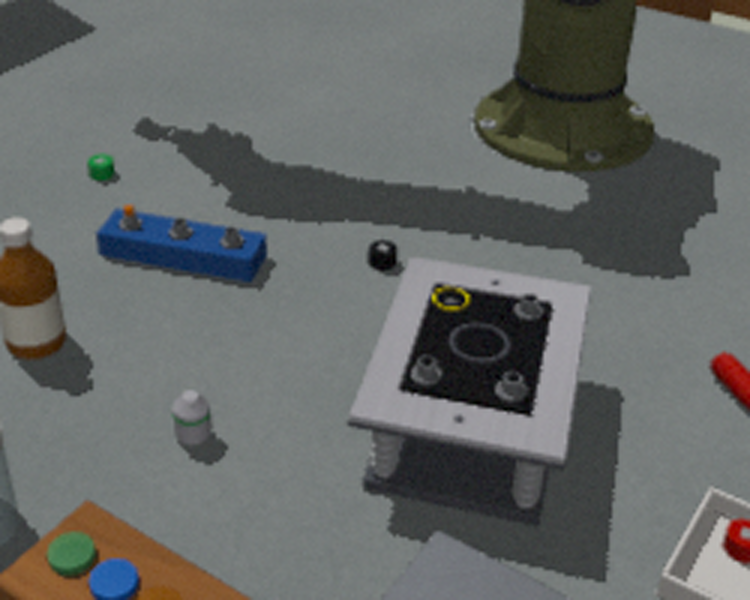

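View pics/t1.png

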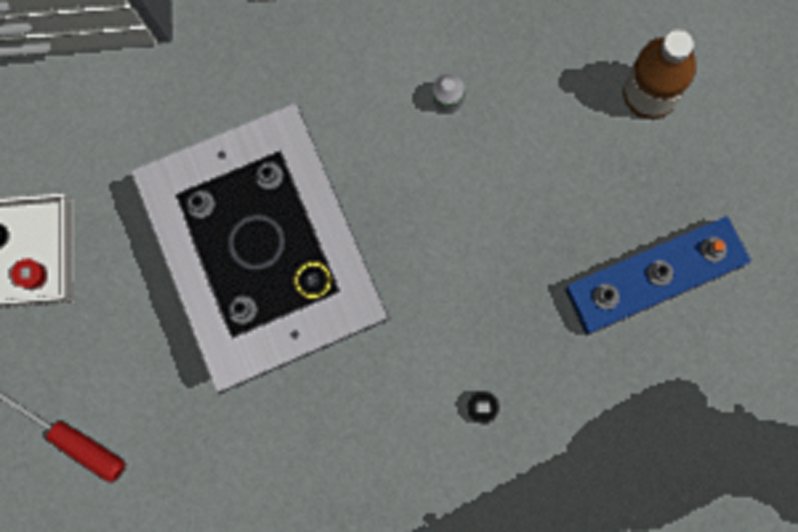

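View pics/top0.png

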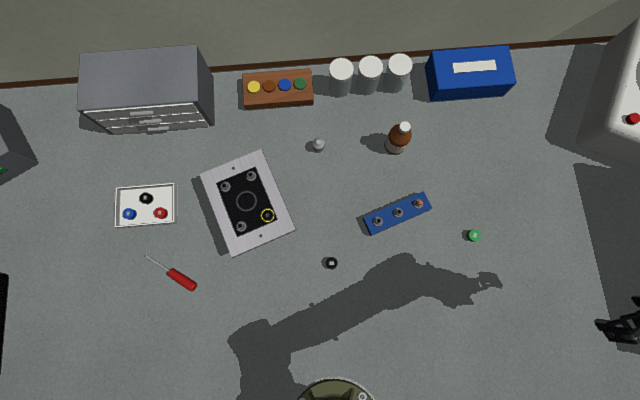

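The views agree. The orange pin is at about scene (263,181) and top (418,202), the far end of the rack row. The yellow ring is at about scene (370,209) and top (267,215). Next I'll measure both precisely.

```bash
cat > h.py <<'E'
from station import ctrl, get_state, vision, ticket, models
import numpy as np, cv2
CI={n:vision.camera_info(n) for n in("scene","top")}
def ray(n,p):
    c=CI[n]; d=c["R"].T@np.linalg.solve(c["mtx"],[p[0],p[1],1.]); return -c["R"].T@c["t"],d
def onz(n,p,z):
    o,d=ray(n,p); return o+d*(z-o[2])/d[2]
def proj(n,X):
    c=CI[n]; q=c["mtx"]@(c["R"]@np.asarray(X,float)+c["t"]); return q[:2]/q[2]
def tri(ps,pt):
    A=np.zeros((3,3));b=np.zeros(3);rs=[]
    for n,p in(("scene",ps),("top",pt)):
        o,d=ray(n,p); d=d/np.linalg.norm(d); P=np.eye(3)-np.outer(d,d); A+=P;b+=P@o; rs.append((P,o))
    X=np.linalg.solve(A,b); return X,[np.linalg.norm(P@(X-o)) for P,o in rs]
def hsv(im): return cv2.cvtColor(im,cv2.COLOR_BGR2HSV)
def blob(im,lo,hi,box):
    """mask within box, x0,y0,x1,y1"""
    m=cv2.inRange(hsv(im),lo,hi); k=np.zeros_like(m); x0,y0,x1,y1=box; k[y0:y1,x0:x1]=m[y0:y1,x0:x1]; return k
def cen(m):
    ys,xs=np.nonzero(m); return np.array([xs.mean(),ys.mean()]),len(xs)
def quat(yaw):  # tool down, tool y axis at world angle yaw
    # R cols: x=(sin,-cos,0)*s ; y=(cos yaw, sin yaw,0); z=down
    from scipy.spatial.transform import Rotation as Ro
    y=np.array([np.cos(yaw),np.sin(yaw),0]);z=np.array([0,0,-1.]);x=np.cross(y,z)
    q=Ro.from_matrix(np.c_[x,y,z]).as_quat(); return np.r_[q[3],q[:3]]
E
python3 - <<'E'
from h import *
ims={n:cv2.imread(f"pics/{n}0.png") for n in CI}
R={}
for n,bo,by in(("scene",(252,172,275,192),(355,195,390,220)),("top",(408,192,432,216),(253,198,285,232))):
    o=blob(ims[n],(3,150,120),(20,255,255),bo); y=blob(ims[n],(24,120,80),(36,255,255),by)
    co,no=cen(o)
    pts=cv2.findNonZero(y); (e)=cv2.fitEllipse(cv2.convexHull(pts)); 
    print(n,"orange",co,no,"yellow cen",cen(y),"ell",e)
    R[n]=(co,np.array(e[0]),cen(y)[0])
    print(" hole@z.096",onz(n,e[0],.096),onz(n,cen(y)[0],.096)," pin@.052",onz(n,co,.052))
print("pin",tri(R["scene"][0],R["top"][0])); print("hole",tri(R["scene"][1],R["top"][1]))
# rack orientation & plate in top
im=ims["top"]
m=blob(im,(100,120,60),(125,255,255),(355,185,440,242))
r=cv2.minAreaRect(cv2.findNonZero(m)); print("rack rect",r)
w=np.array([onz("top",p,.03)[:2] for p in cv2.boxPoints(r)]); print(w)
for k in range(4): v=w[(k+1)%4]-w[k]; print(np.linalg.norm(v),np.degrees(np.arctan2(v[1],v[0])))
black=[(219,186.5)]
m=cv2.inRange(hsv(im),(0,0,0),(180,255,45)); k=np.zeros_like(m);k[155:250,210:285]=m[155:250,210:285]
k=cv2.morphologyEx(k,cv2.MORPH_CLOSE,np.ones((9,9)))
r=cv2.minAreaRect(cv2.findNonZero(k)); w=np.array([onz("top",p,.096)[:2] for p in cv2.boxPoints(r)]); print("cover",r);print(w)
for q in range(4): v=w[(q+1)%4]-w[q]; print(np.linalg.norm(v),np.degrees(np.arctan2(v[1],v[0])))
E
```

```text
scene orange [262.33333333 179.33333333] 3 yellow cen (array([369.97560976, 209.65853659]), 41) ell ((369.86614990234375, 209.0376434326172), (8.000985145568848, 12.492409706115723), 95.41312408447266)
 hole@z.096 [0.52995247 0.11994104 0.096     ] [0.53222286 0.12156534 0.096     ]  pin@.052 [ 0.54017484 -0.27573563  0.052     ]
top orange [420. 202.] 9 yellow cen (array([267.15873016, 214.77777778]), 63) ell ((267.1600036621094, 214.80050659179688), (13.379255294799805, 14.017200469970703), 34.870994567871094)
 hole@z.096 [0.52919498 0.1248427  0.096     ] [0.52925247 0.12484261 0.096     ]  pin@.052 [ 0.53646791 -0.27181408  0.052     ]
pin (array([ 0.53820434, -0.27442361,  0.05062164]), [np.float64(0.0025233316212098815), np.float64(0.002523331621209801)])
hole (array([0.53008107, 0.1226222 , 0.09709336]), [np.float64(0.0023441903620107893), np.float64(0.002344190362010745)])
rack rect ((397.03173828125, 212.57313537597656), (19.7369441986084, 66.74675750732422), 66.50143432617188)
[[ 0.51353603 -0.1197009 ]
 [ 0.57173157 -0.29286756]
 [ 0.52056433 -0.30666803]
 [ 0.46374085 -0.13506468]]
0.1826839172042059 -71.4242214613254
0.05299565541814219 -164.9057530729801
0.18076675922951316 108.32139568611657
0.05211147972931457 17.147051041521415
cover ((245.83096313476562, 201.13540649414062), (56.87856674194336, 43.075401306152344), 67.2490234375)
[[0.62146676 0.25207399]
 [0.65676608 0.14956805]
 [0.51653354 0.10186185]
 [0.48361198 0.20178159]]
0.10841360534971564 -70.99815789558507
0.14812510364646847 -161.21203053241481
0.10520352629506276 108.23602025653909
0.1467421813546679 20.043062726367783
```

```bash
python3 - <<'E'
from h import *
for yaw in (18.4,198.4):
    q=quat(np.radians(yaw))
    for p in ([.537,-.272,.13],[.537,-.272,.036],[.53,.1228,.2],[.53,.1228,.10]):
        print(yaw,p,ctrl.ik(p,q))
E
```

```text
18.4 [0.537, -0.272, 0.13] [ 0.79414876  0.61623108 -0.5984121   1.69739967  0.40993693  0.9560515
  0.36197536]
18.4 [0.537, -0.272, 0.036] [ 0.72501195  0.71853779 -0.48691587  1.78405968  0.46589413  0.75550866
  0.31604074]
18.4 [0.53, 0.1228, 0.2] [ 0.31201914  0.52671453 -0.91105841  1.75753311  0.46474743  1.08914706
 -0.43452568]
18.4 [0.53, 0.1228, 0.1] [ 0.21318329  0.61901081 -0.76293063  1.88281238  0.55522653  0.86430714
 -0.51008897]
198.4 [0.537, -0.272, 0.13] [ 0.34430438  0.56587561  0.13374483  1.70366437 -0.09303065  0.87823523
 -2.303555  ]
198.4 [0.537, -0.272, 0.036] [ 0.33333408  0.68631209  0.15371223  1.78947381 -0.1553981   0.67752731
 -2.24637371]
198.4 [0.53, 0.1228, 0.2] [-0.93880498  0.65494566  1.15195628  1.77267908 -0.65310119  1.15740092
 -2.40176689]
198.4 [0.53, 0.1228, 0.1] [-0.91117791  0.82021708  1.15063296  1.89672274 -0.88117417  1.04606002
 -2.19483654]
```

```bash
python3 - <<'E'
from h import *
q=quat(np.radians(18.4))
ctrl.movep([.537,-.272,.13],q); s=get_state();print(s["time"],s["tcp_pos"],s["eef_rot"],q)
ctrl.movel([.537,-.272,.085]); s=get_state();print(s["time"],s["tcp_pos"],s["contact_force"])
for n,b in(("scene",(205,110,325,215)),("top",(370,140,470,240))):
    im,d=vision.grab_frame(n); cv2.imwrite(f"pics/{n}2.png",im)
    cv2.imwrite(f"pics/{n}2c.png",cv2.resize(im[b[1]:b[3],b[0]:b[2]],None,fx=5.5,fy=5.5,interpolation=2))
E
```

```text
2.275 [ 0.53622428 -0.27409133  0.13010849] [ 2.07504640e-04  5.86468614e-01  8.09971664e-01 -6.52098139e-04] [0.         0.58495767 0.81106382 0.        ]
2.725 [ 0.53668804 -0.27261608  0.08505872] [0.65206361 0.48076264 0.6156382 ]
```

View pics/scene2c.png

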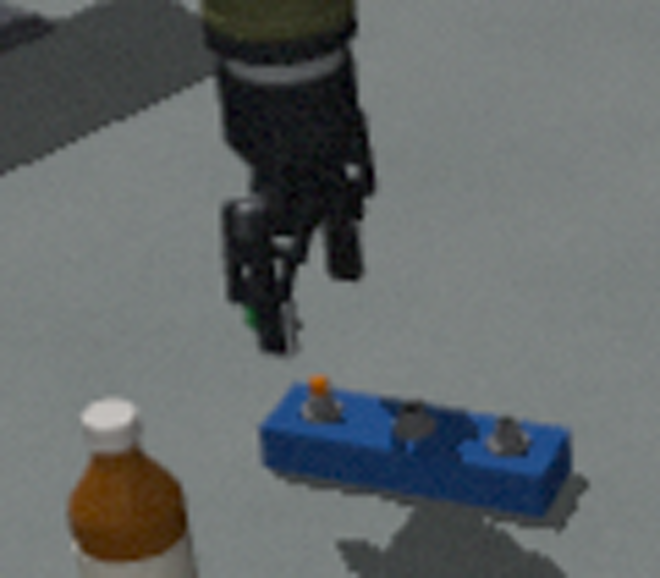

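View pics/top2c.png

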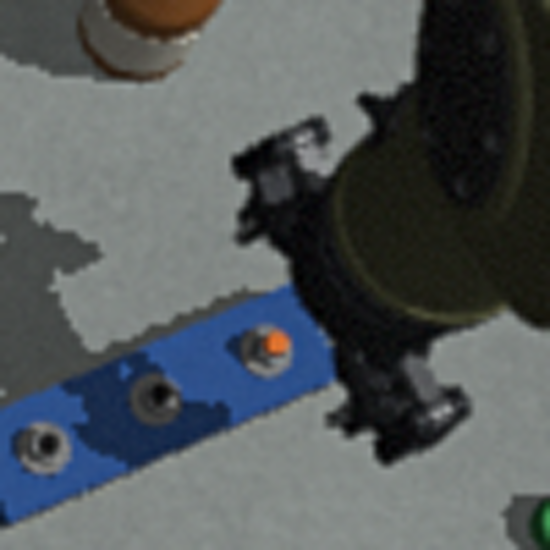

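```bash
python3 - <<'E'
from h import *
print(ctrl.pinch_z)
t=np.array([.5367,-.2726,.085])
u=np.array([np.cos(np.radians(18.4)),np.sin(np.radians(18.4)),0])
for n,b in(("scene",(205,110)),("top",(370,140))):
    for k in (-.0425,-.057,0,.0425,.057):
        print(n,k,[((proj(n,t+k*u+[0,0,dz])-b)*5.5).round() for dz in (.013,.0317)])
E
```

```text
-0.0187
scene -0.0425 [array([345., 280.]), array([342., 252.])]
scene -0.057 [array([355., 268.]), array([352., 241.])]
scene 0 [array([316., 314.]), array([312., 287.])]
scene 0.0425 [array([284., 351.]), array([280., 323.])]
scene 0.057 [array([273., 364.]), array([269., 335.])]
top -0.0425 [array([346., 405.]), array([358., 398.])]
top -0.057 [array([360., 434.]), array([373., 428.])]
top 0 [array([303., 321.]), array([315., 312.])]
top 0.0425 [array([262., 238.]), array([272., 227.])]
top 0.057 [array([248., 210.]), array([258., 199.])]
```

```bash
python3 - <<'E'
from h import *
ctrl.movel([.538,-.2732,.060],quat(np.radians(18.4))) 
s=get_state();print(s["time"],s["tcp_pos"],s["contact_force"])
ctrl.movel([.538,-.2732,.037],max_speed=.06)
s=get_state();print(s["time"],s["tcp_pos"],s["contact_force"])
ctrl.close_gripper(30)
s=get_state();print(s["time"],s["tcp_pos"],s["contact_force"],s["wrist_torque"],s["width"])
for n,b in(("scene",(205,110,325,215)),("top",(370,140,470,240))):
    im,d=vision.grab_frame(n); cv2.imwrite(f"pics/{n}3.png",im)
    cv2.imwrite(f"pics/{n}3c.png",cv2.resize(im[b[1]:b[3],b[0]:b[2]],None,fx=5.5,fy=5.5,interpolation=2))
E
```

```text
3.1417 [ 0.53775    -0.2731644   0.06010624] [ 0.10846387 -0.10111772  0.31862158]
3.675 [ 0.53789251 -0.27300799  0.03668385] [0.38518921 0.26209095 0.15982989]
4.3333 [ 0.53807952 -0.27323998  0.03723148] [-0.24721364  0.75837132  3.51959611] [ 0.05317789  0.12036106 -0.01813599] 0.014098854836109703
```

View pics/scene3c.png

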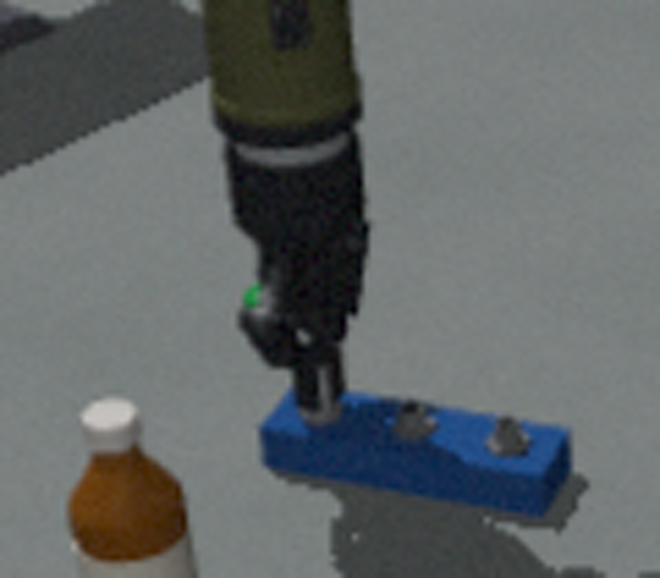

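```bash
python3 - <<'E'
from h import *
ctrl.movel([.538,-.2732,.10],max_speed=.08)
s=get_state();print(s["time"],s["tcp_pos"],s["contact_force"],s["wrist_torque"],s["width"])
for n,b in(("scene",(205,110,325,215)),("top",(370,140,470,240))):
    im,d=vision.grab_frame(n); cv2.imwrite(f"pics/{n}4.png",im)
    cv2.imwrite(f"pics/{n}4c.png",cv2.resize(im[b[1]:b[3],b[0]:b[2]],None,fx=5.5,fy=5.5,interpolation=2))
E
```

```text
5.3667 [ 0.53763163 -0.27319639  0.09957708] [ 0.18295275  0.55542583 -0.26779445] [ 0.07071229 -0.03038332 -0.01779803] 0.013748054890774856
```

View pics/scene4c.png

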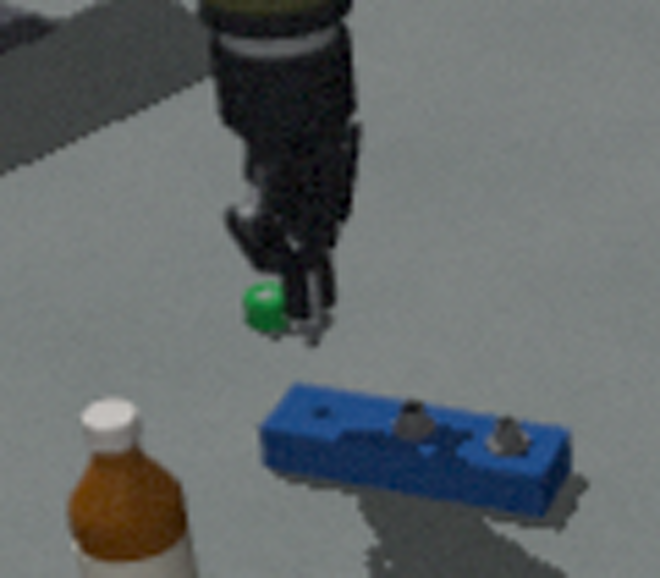

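View pics/top4c.png

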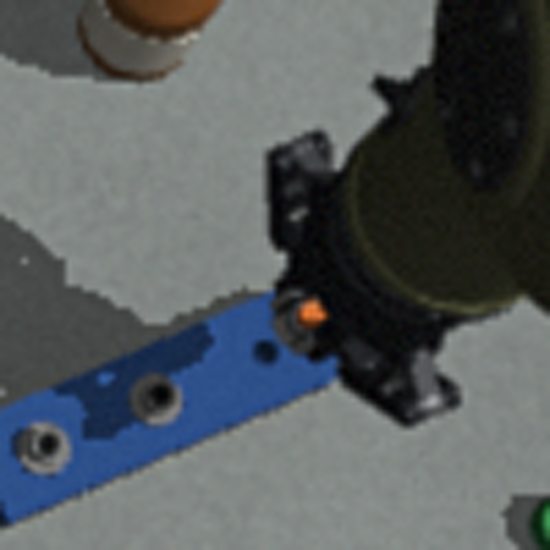

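```bash
python3 - <<'E'
from h import *
q=quat(np.radians(18.9))
ctrl.movel([.538,-.2732,.19],max_speed=.2)
ctrl.movep([.530,.1230,.19],q)
ctrl.movel([.530,.1230,.14],max_speed=.1)
ctrl.pause(.2)
s=get_state();print(s["time"],s["tcp_pos"],s["contact_force"],s["eef_rot"],q,s["width"])
for n,b in(("scene",(310,140,430,245)),("top",(205,150,305,250))):
    im,d=vision.grab_frame(n); cv2.imwrite(f"pics/{n}5.png",im); np.save(f"pics/d{n}5.npy",d)
    cv2.imwrite(f"pics/{n}5c.png",cv2.resize(im[b[1]:b[3],b[0]:b[2]],None,fx=5.5,fy=5.5,interpolation=2))
E
```

```text
8.3917 [0.53040989 0.12316349 0.14067453] [ 0.58107424 -0.8384462   0.22379598] [4.30671105e-04 5.81435728e-01 8.13592092e-01 4.65046542e-04] [0.         0.58141318 0.81360845 0.        ] 0.013871520601983624
```

View pics/scene5c.png

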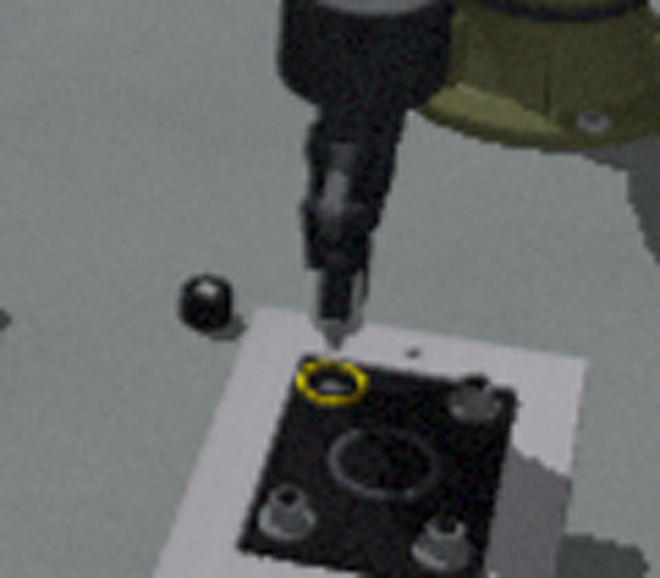

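View pics/top5c.png

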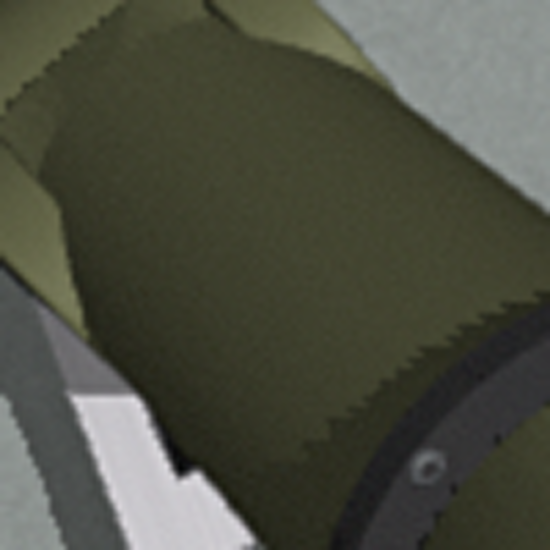

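```bash
python3 - <<'E'
from h import *
tcp=np.array([.5304,.1232,.1407])
# top image 4: held pin
t4=np.array([.53763,-.2732,.0996])
im=cv2.imread("pics/top4.png"); hs=hsv(im); 
m=blob(im,(3,120,100),(20,255,255),(420,190,434,205)); w=(m>0); print("top4 orange",cen(m)); 
for z in (.115,.118): print(" pin@z",z,onz("top",cen(m)[0],z)-t4)
im0=cv2.imread("pics/top0.png"); m=blob(im0,(3,120,100),(20,255,255),(408,192,432,216)); print("top0 or",cen(m),onz("top",cen(m)[0],.0535))
im=cv2.imread("pics/scene5.png")
for dz in (-.022,-.015,-.007,-.004): print("pred scene",dz,proj("scene",tcp+[0,0,dz]))
e=cv2.fitEllipse(cv2.convexHull(cv2.findNonZero(blob(im,(22,100,60),(38,255,255),(355,195,390,220))))); print(e)
cv2.imwrite("pics/s5z.png",cv2.resize(im[185:225,350:395],None,fx=14,fy=14,interpolation=0))
im=cv2.imread("pics/scene4.png");print("pred s4",[proj("scene",t4+[0,0,d]) for d in(-.022,-.007)])
cv2.imwrite("pics/s4z.png",cv2.resize(im[150:180,240:285],None,fx=14,fy=14,interpolation=0))
E
```

```text
top4 orange (array([426. , 196.5]), 16)
 pin@z 0.115 [0.00019091 0.00306234 0.0154    ]
 pin@z 0.118 [-0.00037825  0.00399358  0.0184    ]
top0 or (array([419.61538462, 201.61538462]), 13) [ 0.53731168 -0.27051709  0.0535    ]
pred scene -0.022 [371.44127043 202.81498394]
pred scene -0.015 [371.63209585 200.70584018]
pred scene -0.007 [371.85212433 198.27392256]
pred scene -0.004 [371.93517485 197.35598665]
((369.8454895019531, 209.04666137695312), (8.1426362991333, 12.433250427246094), 95.11840057373047)
pred s4 [array([262.66105649, 172.60682741]), array([262.20187583, 168.64821804])]
```

View pics/s5z.png

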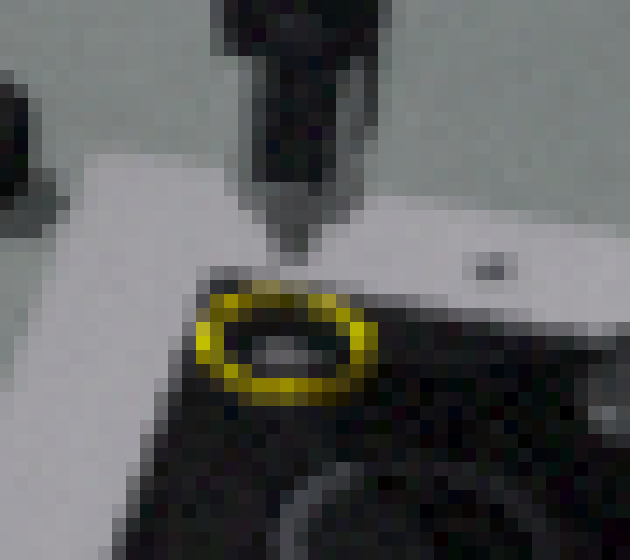

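View pics/s4z.png

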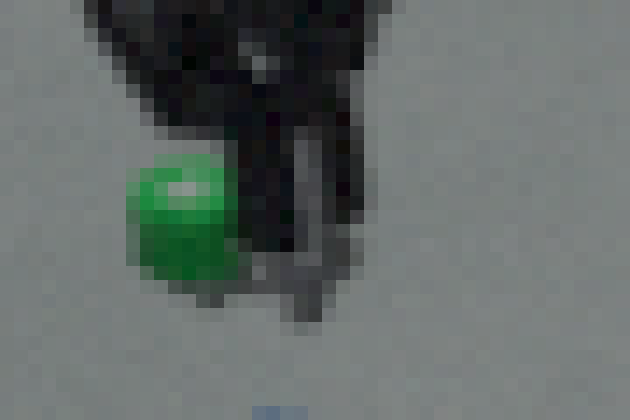

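```bash
cat > ins.py <<'E'
from h import *
q=quat(np.radians(18.9))
def fs(n=4):
    f=[];
    for _ in range(n): ctrl.pause(.02); f.append(get_state()["contact_force"])
    return np.mean(f,0)
E
python3 - <<'E'
from ins import *
ctrl.movel([.5288,.1220,.140],q,max_speed=.05); f0=fs(); print(f0,get_state()["tcp_pos"])
ctrl.movel([.5288,.1220,.120],max_speed=.08); f0=fs(); s=get_state(); print(s["time"],f0,s["tcp_pos"])
p=np.array([.5288,.1220,.120])
while p[2]>.1065:
    p[2]-=.0015; t0=get_state()["time"]
    ctrl.movel(p.copy(),max_speed=.02); f=fs(3)-f0; s=get_state()
    print(round(s["time"],2),s["tcp_pos"].round(4),f.round(2),p.round(4))
    if f[2]>5 or np.hypot(*f[:2])>5: print("stop");break
E
```

```text
[ 0.17111792  0.09594279 -0.23528808] [0.52879461 0.12194714 0.14005799]
9.275 [ 0.20851552  0.17093337 -0.50423865] [0.52883701 0.1221588  0.11999753]
9.57 [0.5289 0.122  0.1187] [ 0.14 -0.22  0.67] [0.5288 0.122  0.1185]
9.88 [0.5288 0.122  0.117 ] [-0.02  0.41  0.03] [0.5288 0.122  0.117 ]
10.18 [0.5287 0.122  0.1154] [-0.4  -0.38  0.53] [0.5288 0.122  0.1155]
10.47 [0.5288 0.122  0.1139] [-0.55 -0.24  1.21] [0.5288 0.122  0.114 ]
10.78 [0.5288 0.122  0.1124] [-0.74 -0.85  0.42] [0.5288 0.122  0.1125]
11.07 [0.5288 0.122  0.111 ] [-0.16  0.13 -0.34] [0.5288 0.122  0.111 ]
11.38 [0.5288 0.122  0.1095] [ 0.4  -0.26  0.01] [0.5288 0.122  0.1095]
11.68 [0.5287 0.122  0.108 ] [0.14 0.05 0.23] [0.5288 0.122  0.108 ]
11.97 [0.5287 0.122  0.1064] [ 0.03 -0.14  0.01] [0.5288 0.122  0.1065]
```

```bash
python3 - <<'E'
from ins import *
f0=np.array([.21,.17,-.3]); p=np.array([.5288,.1220,.1065])
while p[2]>.099:
    p[2]-=.0007
    ctrl.movel(p.copy(),max_speed=.02); f=fs(3)-f0; s=get_state()
    print(round(s["time"],2),s["tcp_pos"].round(4),f.round(2))
    if f[2]>3.5 or np.hypot(*f[:2])>6: print("stop");break
im,d=vision.grab_frame("scene"); cv2.imwrite("pics/s6z.png",cv2.resize(im[165:245,330:410],None,fx=7,fy=7,interpolation=2))
E
```

```text
12.28 [0.5288 0.122  0.1058] [-0.16  0.06  0.15]
12.57 [0.5288 0.122  0.1051] [ 0.1  -0.02 -0.42]
12.88 [0.5288 0.122  0.1044] [ 0.2   0.26 -0.35]
13.18 [0.5288 0.122  0.1037] [ 0.35 -0.58  0.28]
13.47 [0.5289 0.122  0.1032] [-0.71 -0.06  3.08]
13.78 [0.5289 0.122  0.1025] [-1.1  -0.29  5.16]
stop
```

View pics/s6z.png

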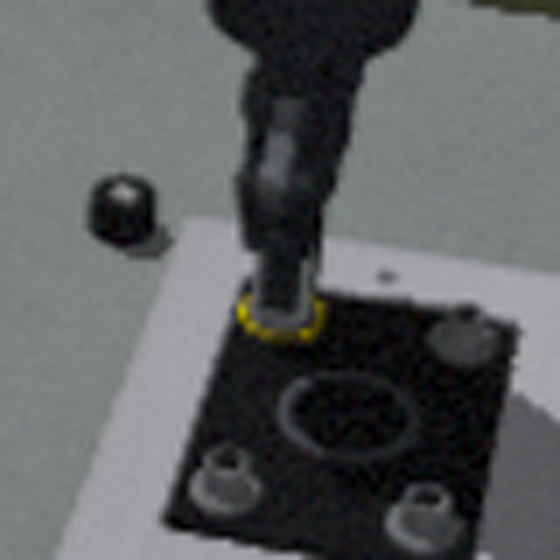

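```bash
python3 - <<'E'
from ins import *
ctrl.movel([.5288,.1220,.1033],max_speed=.02)
print(fs(3),get_state()["tcp_pos"])
ctrl.ungrasp(); s=get_state(); print(s["time"],s["contact_force"],s["tcp_pos"])
ctrl.movel([.5288,.1220,.150],max_speed=.08)
ctrl.close_gripper(40); s=get_state(); print(s["time"],s["contact_force"],s["tcp_pos"],s["width"])
im,d=vision.grab_frame("scene"); cv2.imwrite("pics/s7z.png",cv2.resize(im[165:245,330:410],None,fx=7,fy=7,interpolation=2))
E
```

```text
[0.21211705 0.06777193 1.94412968] [0.52882413 0.12199931 0.10322351]
14.8167 [-0.73369936  0.70760571 -1.33173406] [0.52879138 0.12199727 0.10329209]
16.3167 [ 0.35368676 -0.66432906  0.41830986] [0.52881565 0.12197592 0.15001748] 5.94399169698833e-05
```

View pics/s7z.png

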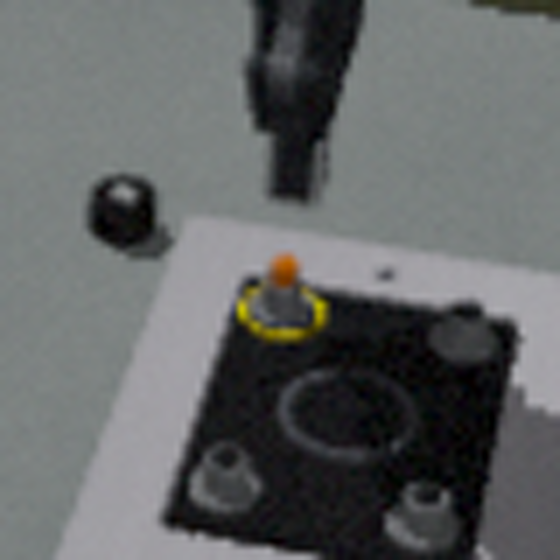

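```bash
python3 - <<'E'
from ins import *
ctrl.movel([.5288,.1220,.126],max_speed=.08); f0=fs(10); print("tare",f0,get_state()["time"])
p=np.array([.5288,.1220,.126]); pl=[]
while p[2]>.092 and get_state()["time"]<40:
    st=.0008 if (not pl or pl[-1]<9.5) else .0006
    p[2]-=st
    ctrl.movel(p.copy(),max_speed=.02); f=fs(4)-f0; s=get_state(); F=f[2]; pl.append(F)
    print(round(s["time"],2),s["tcp_pos"].round(4),f.round(2))
    if F>15.3 : print("stop F");break
    pp=[x for x in pl if x>11]
    if len(pp)>=8 and min(pl[-2:])>np.median(pp[:6])+1.3: print("rise",np.median(pp[:6]));break
    if np.hypot(*f[:2])>6: print("lateral");break
E
```

```text
tare [-0.0749095   0.20853646  0.28939562] 16.9833
17.3 [0.5288 0.122  0.1253] [ 0.17 -0.19 -0.25]
17.62 [0.5288 0.122  0.1244] [ 0.09  0.08 -0.33]
17.93 [0.5288 0.122  0.1236] [ 0.69 -0.29 -0.56]
18.25 [0.5288 0.122  0.1228] [ 0.22  0.03 -0.04]
18.57 [0.5288 0.122  0.122 ] [-0.02 -0.68 -0.26]
18.88 [0.5288 0.122  0.1212] [-0.22 -0.28 -0.18]
19.2 [0.5288 0.122  0.1204] [ 0.34 -0.28 -0.64]
19.52 [0.5288 0.122  0.1196] [ 0.39 -0.27 -0.16]
19.83 [0.5289 0.1221 0.1191] [-0.43 -0.5   3.98]
20.15 [0.529  0.122  0.1183] [-0.71 -0.79  5.24]
20.47 [0.529  0.1221 0.1176] [-1.17 -0.68  5.85]
20.78 [0.529  0.1221 0.1169] [-1.32 -1.08  7.22]
21.1 [0.529  0.1221 0.1162] [-1.48 -1.51  7.83]
21.42 [0.529  0.1221 0.1155] [-1.95 -1.29  9.13]
21.73 [0.529  0.1221 0.1148] [-2.01 -1.63 10.88]
22.05 [0.529  0.1221 0.1142] [-2.19 -1.28 10.74]
22.37 [0.529  0.1221 0.1137] [-2.37 -1.55 11.74]
22.68 [0.529  0.1221 0.1132] [-2.75 -1.44 12.17]
23.0 [0.529  0.1221 0.1126] [-2.91 -1.68 12.66]
23.32 [0.529  0.1221 0.112 ] [-2.67 -1.6  13.08]
23.63 [0.5291 0.1221 0.1114] [-2.71 -1.88 12.28]
23.95 [0.529  0.1221 0.1108] [-2.92 -1.36 12.8 ]
24.27 [0.529  0.1221 0.1102] [-2.69 -1.52 12.46]
24.58 [0.529  0.1221 0.1096] [-2.84 -1.49 12.46]
24.9 [0.529  0.1221 0.109 ] [-2.98 -1.55 12.44]
25.22 [0.529  0.1221 0.1084] [-3.04 -1.51 12.59]
25.53 [0.529  0.1221 0.1078] [-3.05 -1.94 12.96]
25.85 [0.529  0.1221 0.1072] [-2.61 -1.79 12.7 ]
26.17 [0.529  0.1221 0.1066] [-3.12 -1.57 12.21]
26.48 [0.529  0.1221 0.106 ] [-2.71 -1.32 12.28]
26.8 [0.529  0.1221 0.1054] [-2.8  -1.43 12.88]
27.12 [0.529  0.1221 0.1048] [-3.31 -1.7  13.83]
27.43 [0.529  0.1221 0.1043] [-3.42 -1.46 13.72]
27.75 [0.529  0.1221 0.1038] [-3.71 -2.15 14.83]
28.07 [0.5291 0.1221 0.1033] [-3.98 -1.74 15.13]
rise 12.471890747614156
```

```bash
python3 - <<'E'
from ins import *
ctrl.movel([.5288,.1220,.118],max_speed=.03); ctrl.pause(.2); f0=fs(6); print(f0,get_state()["time"])
z=.1130
ctrl.movel([.5288,.1220,z],max_speed=.03); 
for i in range(6):
    f=fs(4)-f0; print(round(z,4),get_state()["tcp_pos"][2].round(4),f.round(2))
    if f[2]>1.5: break
    z-=.0006; ctrl.movel([.5288,.1220,z],max_speed=.02)
ctrl.movel([.5288,.1220,.20],max_speed=.15)
ctrl.movep([.50,-.10,.25],q)
print(get_state()["time"])
for n,b in(("scene",(330,165,410,245)),("top",(200,145,300,245))):
    im,d=vision.grab_frame(n); cv2.imwrite(f"pics/{n}8.png",im); cv2.imwrite(f"pics/{n}8z.png",cv2.resize(im[b[1]:b[3],b[0]:b[2]],None,fx=5.9,fy=5.9,interpolation=2))
E
```

```text
[-0.13565484  0.09663045  0.05844709] 29.05
0.113 0.1129 [ 0.27 -0.19  0.22]
0.1124 0.1125 [-0.29 -0.16 -0.37]
0.1118 0.1118 [ 0.55 -0.16  0.31]
0.1112 0.1114 [-0.64 -0.49  3.38]
32.0417
```

View pics/scene8z.png

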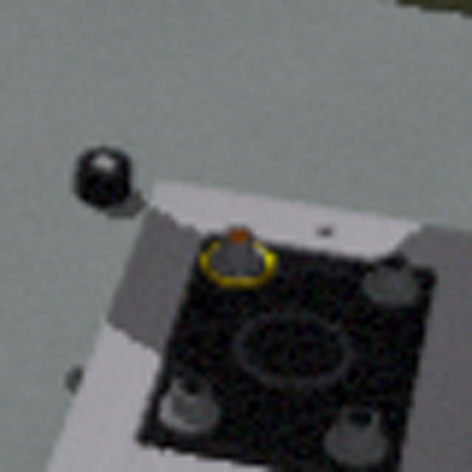

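View pics/top8z.png

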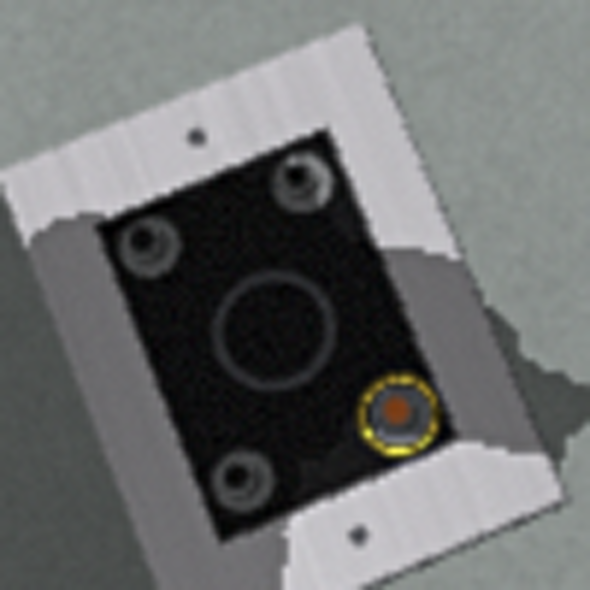

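View pics/top8.png

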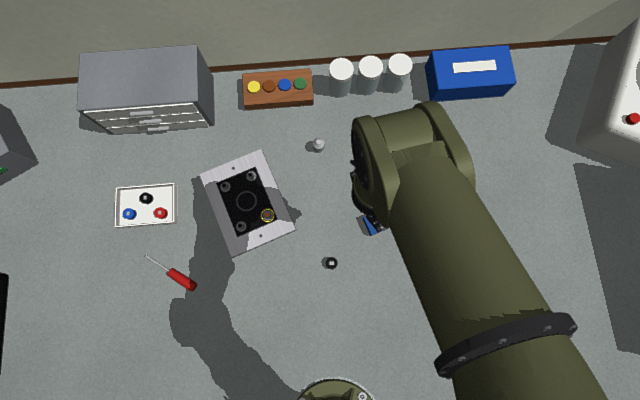

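```bash
python3 - <<'E'
from station import *
print(get_state()["contact_force"],get_state()["time"]); print(ticket.close_job())
E
```

```text
[ 0.18307201 -0.08256352  0.47400113] 32.1417
the job is handed in; nothing more can be done
None
```

The fresh rivet is seated in the yellow-ringed hole with its pin pushed in flush, and the job was handed in at about 32 s.

- **Seating:** I gripped the rivet by its collar and lowered it in with no sideways load. The flange met the cover at the expected height, and I pressed it to about 5 N before letting go. A picture then showed it upright in the hole with the pin still up.
- **Driving the pin:** I used the shut fingertips. The force held at about 12.5 N over roughly 7.5 mm of pin travel, then rose as it does at the end of travel. I stopped at a peak of about 15.1 N, under the 17 N limit. There was also up to about 4 N of sideways force while pressing.
- **Last checks:** Touching the pin again put its top at about 111.5 mm; flush would be 111.3 mm. Both cameras show the rivet centred in the ring with the flange down, and the arm was touching nothing at hand-in.
- **Not checked or in disagreement:**
  - The two cameras differed by 4–5 mm on positions, so I combined them with where the arm held the rivet.
  - The arm hid most of the rack in the final picture. The last clear view, just after I took the rivet, showed both spent rivets and the rack in place.
  - The gripper width read about 14 mm on the 16 mm collar, probably because only the tips of the pads were gripping. The grip held.

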